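# Rock a stuck tube block out of its warming base

## Task

The aluminium tube block is held tightly in the well of the small warming base by a spring catch at each end. Take it by its square post and rock it free: first tip up the end on your left, with the thermometer sleeve, until its catch lets go while the other end stays down, then rock back, keeping that first end up, so that the other end comes up too, and lift the block out upright. Finish with the block still held in the gripper, over the well and just clear of the base (about 2 cm above its rim); do not yank it straight up: the light base must stay flat on the table about where it is, and the petri dish, eraser and jar stay put.

Things in the scene. Friction and masses are not known exactly. Their poses are not given: they have to be found in the camera images.
- base: Small white and grey warming base, loose on the table on four rubber feet, 130 (x) x 150 (y) x 36 mm high, 1.2 kg. Origin: centre of its underside; z up. Screen and knob on its -x side. A well 62 (x) x 70 (y) mm in its middle has its floor 12 mm and its rim 36 mm above the origin. In each y wall of the well a sprung polished steel bar (the catch) bulges 3 mm inwards over the block's foot.
- block: Aluminium tube block, 0.35 kg, seated in the well, same axes as the base. Origin: centre of its underside. Body 60 (x) x 58 (y) x 44 mm high, rounded foot 68 mm (y) wide and 6 mm thick; four holes; a square post 22 x 22 mm, 60 mm high in the middle of its top. A dark steel sleeve (11 mm across, 10 mm high) on top, 21.5 mm to +y of the centre, marks end a, the thermometer end.
- post (a point): Grip point on the axis of the block's square post: 80 mm above the block's underside, 36 mm above the block's top face and 24 mm below the post's top. Axes as the block. All four sides of the post are free to grip.
- end_a (a point): Underside of the block's thermometer end, 31 mm to +y of its origin (block axes); seated, 12 mm above the base's underside. Its catch lets go once this end has risen 12 to 13 mm, then springs in under the foot, so that this end can rest on it 12 mm up. The well leaves room to tip the block about 0.22 rad about the opposite foot edge.
- end_b (a point): Underside of the block's other end, 31 mm to -y of its origin (block axes). Seat and catch as at end a.
- petri: Clear petri dish, 68 mm across, 18 mm high, loose beside the base; bystander. Origin: centre of underside.
- eraser: Eraser in a paper sleeve, 18 x 40 x 13 mm, loose beside the base; bystander. Origin: centre of underside.
- jar: Small white screw-cap jar, 47 mm across, 56 mm high, loose behind the base; bystander. Origin: centre of underside.
- well (a point): Centre of the well's floor, 12 mm above the base's underside; axes as the base. Each catch yields to about 8 N of upward pull at its end; the two together hold more (about 16 N) than the base weighs (12 N), so a straight pull lifts the base.
There are look-alikes about, which are no part of the job. Leave any orange look-alike of the base alone.

How it is judged (in metres and radians):
On the way, in this order (a step that is already met when the one before it is completed fails the run):
1. the thermometer end is tipped up past its catch while the other end is still down (z of end_a in the frame of base above 0.0225 m and z of end_b in the frame of base below 0.019 m), for 0.1 s.
2. the block is rocked back: the other end is up past its catch while the thermometer end is still low in the well (z of end_b in the frame of base above 0.0245 m and z of end_a in the frame of base below 0.034 m), for 0.1 s.
At the end, for the whole second after the job is handed in: The block is held still in the gripper, upright within 0.2 rad, its underside 4 to 49 mm above the rim of the base and within 30 mm of the well's centre line, touching nothing but the fingers; the base stands flat on the table within 30 mm of where it was (z of block in the frame of base between 0.04 and 0.085 m and horizontal distance between block and base below 0.03 m and angle between block's own z axis and vertical below 0.2 rad and contact force between the fingers and block above 1 N and contact force between block and base below 0.2 N and linear speed of block below 0.03 m/s and height (world z) of base below 0.003 m and angle between base's own z axis and vertical below 0.03 rad and distance of base from where it was at the start of the episode below 0.03 m); the arm keeps its last pose, push and grip.
It fails at once if the base is lifted off the table (height (world z) of base above 0.006 m).
It fails at once if the base is tipped (angle between base's own z axis and vertical above 0.09 rad).
It fails at once if the base is pushed more than 30 mm (distance of base from where it was at the start of the episode above 0.03 m).
It fails at once if a bystander is moved more than 20 mm (distance of any of petri, eraser, jar from where it was at the start of the episode above 0.02 m).
It also fails if it takes over 32 s, if anything falls off the work surface, if the arm or the gripper's body presses on something with over 40 N, if the wrist force passes 120 N, or if a joint passes its speed limit or range.

## Robot

A 6-joint arm with a two-finger parallel gripper is mounted at the origin on a cart in front of the work surface, level with it; the furniture and walls round the work are solid. World frame = base frame: x ahead of the robot, y to its left, z up, the work surface at z = 0. Lengths are in mm, angles in rad, forces in N, time in s.
With the tool pointing down it reaches from about 350 to 975 mm from the base axis. Payload 7.1 kg.
Tool frame: the origin (TCP) lies at the very end of the fingers, on their centre line; the grasp point (between the pads) lies 19 mm behind it; z points along the fingers, y is the line along which they close (so a half turn about z gives the same grasp; the last joint's range is limited). The gripper opens to 88 mm and grips with 3 to 60 N. Pads are 20 mm wide; open, the fingers measure 115 mm over their backs; the gripper's body (75 mm by 178 mm) begins 61 mm behind the grasp point.
Start: joints at [1.228, 0.423, 1.63, -0, 1.089, -0.019], TCP at [198.825, 592.514, 222.675] pointing down, gripper open.
Joint ranges: [-3, 3], [-0.9, 2.11], [0.09, 2.58], [-1.31, 4.45], [0.11, 2.69], [-2.54, 2.54]. Speed limits (rad/s): [2.39, 2.39, 3.01, 3.14, 3.14, 3.14].

## Interface

Orientations are given as a rotation vector (axis times angle).
In Python, from workcell import * gives the robot as it stands.
- The arm moves only by the tool step_arm, never from a script. Its argument "deltas" is a list of rows, each a list of 3 entries, a list of its own where there are three numbers: the shift along the tool's x, y, z in units of 300 mm (1.0 is 300 mm), then the turn, a rotation vector about the tool's x, y, z in units of 1.5 rad (1.0 is 1.5 rad), then the gripper command: -1 is shut, 1 is fully open, values between are in proportion. In form: [[[dx, dy, dz], [rx, ry, rz], gripper], ...]. A call has 1 to 20 rows; each row is the pose to reach, as a shift and turn from the pose commanded when the call began, along the tool's axes at that moment; what a row does not reach only later rows make up. A row lasts 1/12 s, in which the tool goes at most 41.7 mm and 7.16 degrees, less where a joint would pass 70% of its speed; a pose out of reach is approached as far as the arm can. A call with a number of a shift or a turn outside -1 to 1 is refused whole. A call with a gripper value outside its range is refused whole. The fingers move at their own pace and stop on an object; the grip force is fixed at half the most. Time passes only in rows, so rows that repeat a pose let the fingers close. It gives the time, the measured TCP pose, the force, the opening and the grip force at its end, in the units of the state.
- get_obs(): the state, without advancing time (a new reading comes with each control period).
- get_image(name): name is "scene" or "side" or "wrist"; returns a dict with "pixels" (384x512x3 uint8, red, green, blue), "fx", "fy", "cx", "cy" (pixels), "dist_coeffs" ([k1, k2, p1, p2, k3] as OpenCV has them; the pictures are not rectified), "T" (4x4, takes a point from camera to world coordinates). Camera axes: x right, y down, z forward; pixel columns grow to the right and rows downward; lengths in mm; the calibration is good to about 2 mm. A picture is of the moment at which its call begins. There is no depth.
- close_job(): hands the job in; it is judged then, once.
The state is a dict: "t": time; "qpos": joint angles; "qvel": joint speeds; "joint_torque": joint torques, N m; "ee_pos": TCP position; "orientation": TCP orientation; "ft_force": force on the tool from outside, world axes, zero at the start; "moment": the same for the moment, N m; "width": finger opening in mm; "grasp_force": force on a finger pad.
Only numpy, scipy, OpenCV 4.12 (cv2) and the standard library are available. Lean on these libraries where they do the work, as an engineer would, in place of code of your own. Each camera call takes 0.05 s, during which the arm holds its last target. There are 200 camera calls.

## Working session

There is one attempt and no reset: what is moved stays moved. The work goes in short steps, Python scripts to look and compute and a tool call to move; the robot and the scene stay as the last step left them, time stands still between calls to the robot, and variables do not carry over. Pictures are saved under pics/ and viewed, at most 10 in all, crops included, and the job is handed in when it is done.

Besides the shell and the picture viewer there is one more tool, called after ">>>" as name(argument=value, ...), one argument or row to a line, values as JSON. step_arm: Moves the arm, as the interface text tells. Its arguments: {"type":"object","properties":{"deltas":{"type":"array","items":{"type":"array"}}},"required":["deltas"]}

```bash
mkdir -p pics; python3 - <<'E'
from workcell import *
import cv2,numpy as np,pickle
d={}
for n in("scene","side","wrist"):
    d[n]=get_image(n)
    print(n,d[n]["fx"],np.round(d[n]["T"],3).tolist(),d[n]["dist_coeffs"])
pickle.dump(d,open("im.pkl","wb"))
a=np.hstack([cv2.resize(d[n]["pixels"],(400,300)) for n in("scene","side")])
cv2.imwrite("pics/a.png",a[:,:,::-1]); 
cv2.imwrite("pics/w.png",d["wrist"]["pixels"][:,:,::-1]);cv2.imwrite("pics/sc.png",d["scene"]["pixels"][:,:,::-1])
o=get_obs();print(o["t"],o["ee_pos"],o["orientation"],o["width"])
E
```

```text
scene 392.23306986160145 [[-0.91, -0.273, 0.311, 332.855], [-0.413, 0.635, -0.653, 500.968], [-0.019, -0.723, -0.691, 672.052], [0.0, 0.0, 0.0, 1.0]] [-0.1180991  0.         0.         0.         0.       ]
side 386.4237675469117 [[-0.999, 0.009, -0.035, 639.423], [0.036, 0.349, -0.936, 765.595], [0.004, -0.937, -0.349, 393.532], [0.0, 0.0, 0.0, 1.0]] [0.03646981 0.         0.         0.         0.        ]
wrist 317.8445105119562 [[0.319, 0.919, 0.231, 135.879], [0.948, -0.309, -0.08, 613.18], [-0.002, 0.244, -0.97, 383.949], [0.0, 0.0, 0.0, 1.0]] [0.01452627 0.         0.         0.         0.        ]
0.15 [198.67834378 592.13788216 222.10326887] [-5.06333296e-01 -3.10030268e+00  1.76541649e-03] 87.86313536903305
```

View pics/a.png

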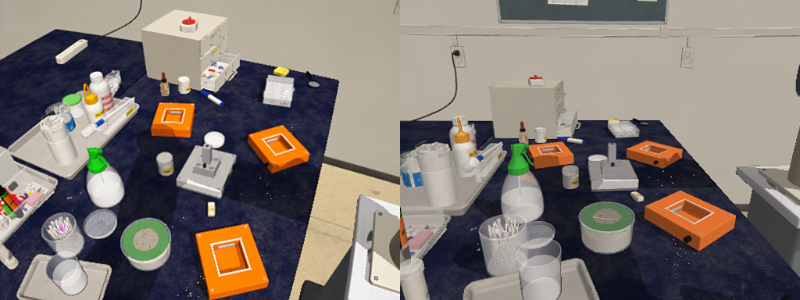

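View pics/w.png

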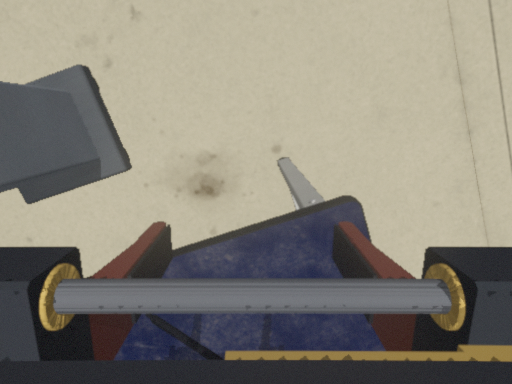

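The white and grey base with the block and post is at about (207,168) in the left half, which is full-scale (265,213) in scene, and at (613,175) in the right half. The three orange look-alikes are at (173,120), (278,148) and (232,262). The white one fits the description, so I'll confirm it in an enlarged crop.

```bash
python3 - <<'E'
import cv2,numpy as np,pickle
d=pickle.load(open("im.pkl","rb"))
s=d["scene"]["pixels"][160:285,200:325];t=d["side"]["pixels"][180:265,215:335]
cv2.imwrite("pics/b.png",cv2.resize(s,(600,600),interpolation=cv2.INTER_CUBIC)[:,:,::-1])
cv2.imwrite("pics/c.png",cv2.resize(t,None,fx=6,fy=6,interpolation=cv2.INTER_CUBIC)[:,:,::-1])
E
```

```text
(no output)
```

View pics/b.png

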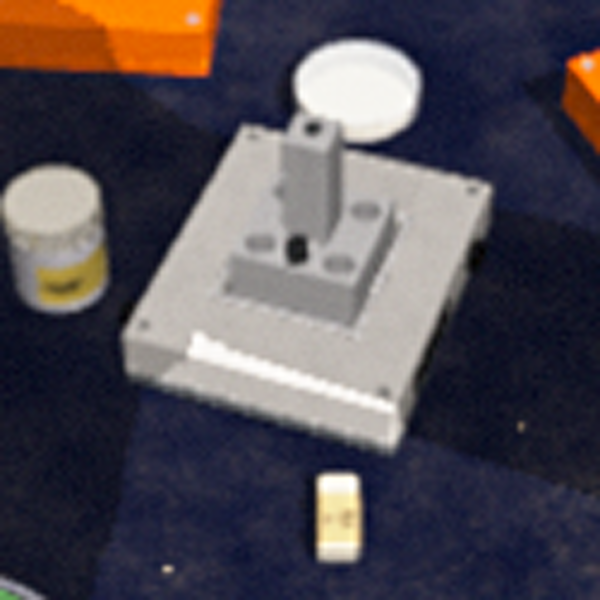

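View pics/c.png

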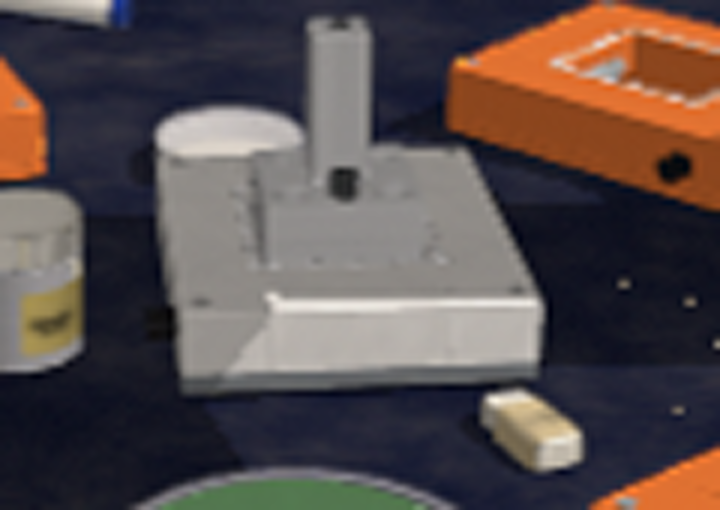

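The crops confirm the white base. It holds a grey block with a square post (top at crop (314,127) in scene, (340,22) in side) and a dark sleeve on the near (+y) side ((297,241) and (343,173)). The base's top corners and the post top can be cast onto planes at known heights.

```bash
cat > h.py <<'E'
import cv2,numpy as np,pickle
def ray(I,px):
    K=np.array([[I["fx"],0,I["cx"]],[0,I["fy"],I["cy"]],[0,0,1]])
    p=cv2.undistortPoints(np.array([[px]],float),K,np.array(I["dist_coeffs"]))[0,0]
    T=np.array(I["T"]);return T[:3,3],T[:3,:3]@np.array([p[0],p[1],1])
def plane(I,px,z):
    o,v=ray(I,px);return o+v*(z-o[2])/v[2]
def tri(A,a,B,b):
    o,v=ray(A,a);p,w=ray(B,b)
    s=np.linalg.lstsq(np.c_[v,-w],p-o,rcond=None)[0]
    x,y=o+s[0]*v,p+s[1]*w
    return (x+y)/2,np.linalg.norm(x-y)
E
python3 - <<'E'
from h import *
d=pickle.load(open("im.pkl","rb"))
S,D=d["scene"],d["side"]
s=lambda u,v:(200+u/4.8-.4,160+v/4.8-.4); t=lambda u,v:(215+u/6-.4,180+v/6-.4)
np.set_printoptions(precision=1,suppress=True)
for n,a,b,z in[("posttop",(314,127),(340,22),116),("sleeve",(298,238),(343,171),66),("c(+y,-x)",(398,407),(543,297),36),("c(+y,+x)",(127,343),(180,306),36),("c(-y,-x)",(493,186),(466,152),36),("c(-y,+x)",(242,126),(160,155),36),
 ("eraser",(338,515),(532,425),8),("petri",(358,78),(230,130),15),("jartop",(53,195),(37,205),56)]:
    print(n,plane(S,s(*a),z),plane(D,t(*b),z),*tri(S,s(*a),D,t(*b)))
E
```

```text
posttop [578.5 -56.7 116. ] [576.9 -55.6 116. ] [577.5 -55.5 116.5] 1.524644023211789
sleeve [577.6 -36.2  66. ] [576.7 -30.6  66. ] [577.1 -36.8  64.3] 2.409100641062167
c(+y,-x) [508.7  13.3  36. ] [507.9  16.8  36. ] [508.1  13.3  35. ] 1.9580316365502033
c(+y,+x) [633.4  27.6  36. ] [637.8  20.7  36. ] [635.7  26.4  36.9] 5.239200372882415
c(-y,-x) [ 517.3 -132.3   36. ] [ 518.5 -122.8   36. ] [ 517.6 -135.9   31.5] 2.1505130517962767
c(-y,+x) [ 647.3 -123.4   36. ] [ 645.2 -122.8   36. ] [ 645.8 -121.5   37.1] 1.7407714591812602
eraser [517.9  57.5   8. ] [517.   59.9   8. ] [517.3  57.7   7.4] 1.6946472328549218
petri [ 617.  -202.7   15. ] [ 614.2 -204.2   15. ] [ 615.  -199.1   17.6] 1.7808278103727382
jartop [698.7 -25.2  56. ] [690.1 -24.9  56. ] [692.  -18.3  61.1] 6.411997691360875
```

```bash
cat >> h.py <<'E'
from scipy.spatial.transform import Rotation as Ro
np.set_printoptions(precision=4,suppress=True)
def delta(p0,R0,p,R):   # commanded pose -> target, in move units (rounded)
    return np.round(R0.inv().apply(np.array(p)-p0)/300,4),np.round((R0.inv()*R).as_rotvec()/1.5,4)
def apply(p0,R0,a,b): return p0+R0.apply(np.array(a)*300),R0*Ro.from_rotvec(np.array(b)*1.5)
YAW=0.08
def down(yaw): # tool y along world angle yaw+pi/2, tool z down
    y=np.array([-np.sin(yaw),np.cos(yaw),0]);z=np.array([0,0,-1.]);return Ro.from_matrix(np.c_[np.cross(y,z),y,z])
E
python3 - <<'E'
from h import *
R0=Ro.from_rotvec([-.506333,-3.100303,0]);p0=np.array([198.825,592.514,222.675])
R=down(YAW);print(R0.as_matrix(),R.as_matrix())
mid=(388,268,250);a=delta(p0,R0,mid,R);print(a)
p,R1=apply(p0,R0,*a);print(p,delta(p,R1,(577.5,-55.8,190),R))
E
```

```text
[[-0.948   0.3181 -0.0002]
 [ 0.3181  0.948   0.    ]
 [ 0.0002 -0.     -1.    ]] [[-0.9968 -0.0799  0.    ]
 [-0.0799  0.9968  0.    ]
 [-0.      0.     -1.    ]]
(array([-0.9419, -0.8249, -0.0913]), array([ 0.    , -0.0001, -0.2692]))
[387.9865 268.0021 250.0135] (array([-0.5434, -1.1264,  0.2   ]), array([ 0., -0.,  0.]))
```

>>> step_arm(
  deltas=[
    [[-1,-1,-0.09],[0,0,-0.27],1],
    [[-1,-1,-0.09],[0,0,-0.27],1],
    [[-1,-1,-0.09],[0,0,-0.27],1],
    [[-1,-1,-0.09],[0,0,-0.27],1],
    [[-1,-1,-0.09],[0,0,-0.27],1],
    [[-1,-1,-0.09],[0,0,-0.27],1],
    [[-1,-1,-0.09],[0,0,-0.27],1],
    [[-1,-1,-0.09],[0,0,-0.27],1],
    [[-1,-1,-0.09],[0,0,-0.27],1],
    [[-1,-1,-0.09],[0,0,-0.27],1],
    [[-1,-1,-0.09],[0,0,-0.27],1],
    [[-1,-1,-0.09],[0,0,-0.27],1],
    [[-1,-1,-0.09],[0,0,-0.27],1],
    [[-1,-1,-0.09],[0,0,-0.27],1],
  ],
)

```text
t: 1.32
ee_pos: [387.3, 213.6, 249.5]
orientation: [0.128, -3.138, -0.0]
ft_force: [0.5, 0.3, 0.7]
width: 88.0
grasp_force: 0.0
```

```bash
python3 - <<'E'
from h import *
R0=Ro.from_rotvec([-.506333,-3.100303,0]);p0=np.array([198.825,592.514,222.675])
p,R=apply(p0,R0,[-1,-1,-.09],[0,0,-.27]);print(p,R.as_rotvec(),delta(p,R,(577.5,-55.8,190),down(YAW)))
E
```

```text
[387.7984 212.6562 249.6217] [ 0.1275 -3.1388 -0.0001] (array([-0.5577, -0.9432,  0.1986]), array([ 0.    , -0.0001,  0.0008]))
```

>>> step_arm(
  deltas=[
    [[-0.558,-0.943,0.2],[0,0,0],1],
    [[-0.558,-0.943,0.2],[0,0,0],1],
    [[-0.558,-0.943,0.2],[0,0,0],1],
    [[-0.558,-0.943,0.2],[0,0,0],1],
    [[-0.558,-0.943,0.2],[0,0,0],1],
    [[-0.558,-0.943,0.2],[0,0,0],1],
    [[-0.558,-0.943,0.2],[0,0,0],1],
    [[-0.558,-0.943,0.2],[0,0,0],1],
    [[-0.558,-0.943,0.2],[0,0,0],1],
    [[-0.558,-0.943,0.2],[0,0,0],1],
    [[-0.558,-0.943,0.2],[0,0,0],1],
    [[-0.558,-0.943,0.2],[0,0,0],1],
  ],
)

```text
t: 2.32
ee_pos: [577.0, -53.7, 189.6]
orientation: [0.131, -3.138, -0.001]
ft_force: [-0.1, -0.5, -1.2]
width: 87.5
grasp_force: 0.0
```

```bash
python3 - <<'E'
from workcell import *
from h import *
d={n:get_image(n) for n in("wrist","side")};pickle.dump(d,open("im2.pkl","wb"))
w=d["wrist"]["pixels"];print(get_obs()["ee_pos"])
cv2.imwrite("pics/d.png",cv2.resize(w,(768,576))[:,:,::-1])
E
```

```text
[577.1551 -53.9707 189.9981]
```

View pics/d.png

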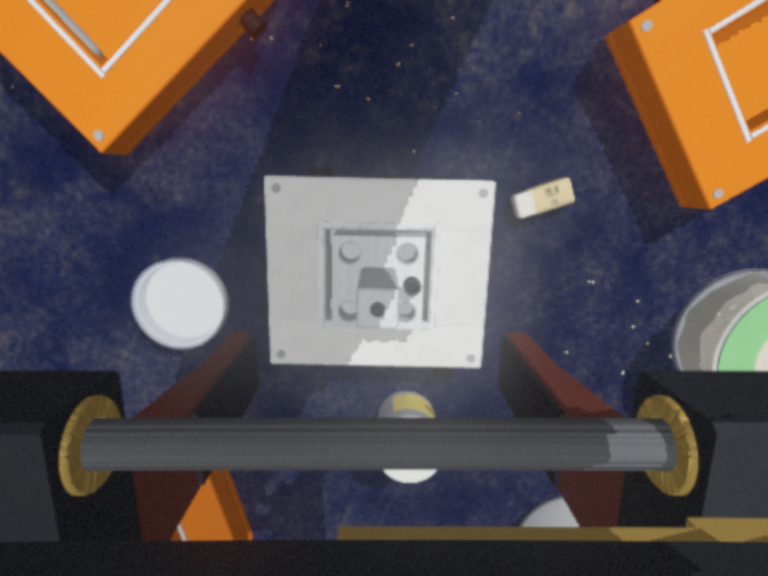

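The wrist view looks down on the white base, with corners at about (265,177), (494,180), (481,367) and (271,366). The post top is around (377,309) and the sleeve at (412,285), on the image's right, which is +y. The tool is nearly square to the base.

```bash
python3 - <<'E'
from h import *
W=pickle.load(open("im2.pkl","rb"))["wrist"]
f=lambda u,v:((u-.25)/1.5,(v-.25)/1.5)
c=np.array([plane(W,f(*q),36)for q in[(265,177),(494,180),(481,367),(271,366)]]);print(c,c.mean(0))
for e in((0,1),(3,2)):v=c[e[1]]-c[e[0]];print(np.hypot(*v[:2]),np.arctan2(-v[0],v[1]))
for e in((1,2),(0,3)):v=c[e[1]]-c[e[0]];print(np.hypot(*v[:2]),np.arctan2(v[1],v[0]))
print(plane(W,f(377,309),116),plane(W,f(412,283),66))
E
```

```text
[[ 518.8801 -131.7301   36.    ]
 [ 508.5427   15.0067   36.    ]
 [ 637.1197   24.1527   36.    ]
 [ 648.7412 -124.2225   36.    ]] [578.3209 -54.1983  36.    ]
147.1004516141315 0.070332640448563
148.82960012597152 0.0781652150058603
128.9019570981317 0.07101305243253785
130.07793376618693 0.05774849207241445
[577.9538 -54.4805 116.    ] [573.8385 -33.4033  66.    ]
```

```bash
python3 - <<'E'
from h import *
p,R=apply(np.array([387.7984,212.6562,249.6217]),Ro.from_rotvec([.1275,-3.1388,-.0001]),[-.558,-.943,.2],[0,0,0])
print(p,delta(p,R,(578,-54.6,73),down(.07)))
E
```

```text
[577.5798 -55.731  189.5676] (array([-0.0018,  0.0036,  0.3886]), array([ 0.    , -0.0001,  0.0075]))
```

>>> step_arm(
  deltas=[
    [[-0.002,0.004,0.1],[0,0,0.007],1],
    [[-0.002,0.004,0.2],[0,0,0.007],1],
    [[-0.002,0.004,0.28],[0,0,0.007],1],
    [[-0.002,0.004,0.34],[0,0,0.007],1],
    [[-0.002,0.004,0.388],[0,0,0.007],1],
    [[-0.002,0.004,0.388],[0,0,0.007],1],
    [[-0.002,0.004,0.388],[0,0,0.007],1],
    [[-0.002,0.004,0.388],[0,0,0.007],1],
  ],
)

```text
t: 3.08
ee_pos: [578.7, -54.0, 74.4]
orientation: [-0.112, 3.138, -0.0]
ft_force: [1.4, -0.3, 1.0]
width: 87.9
grasp_force: 0.0
```

>>> step_arm(
  deltas=[
    [[0,0,0],[0,0,0],-1],
    [[0,0,0],[0,0,0],-1],
    [[0,0,0],[0,0,0],-1],
    [[0,0,0],[0,0,0],-1],
    [[0,0,0],[0,0,0],-1],
    [[0,0,0],[0,0,0],-1],
    [[0,0,0],[0,0,0],-1],
    [[0,0,0],[0,0,0],-1],
    [[0,0,0],[0,0,0],-1],
    [[0,0,0],[0,0,0],-1],
    [[0,0,0],[0,0,0],-1],
    [[0,0,0],[0,0,0],-1],
  ],
)

```text
t: 4.08
ee_pos: [578.0, -54.4, 73.2]
orientation: [0.111, -3.139, -0.0]
ft_force: [1.2, 0.6, -1.1]
width: 22.4
grasp_force: 30.0
```

```bash
cat >> h.py <<'E'
# commanded grasp pose; tilt th about an edge: returns TCP (y,z) shift from upright-seated in block plane
def rock(th,ey,ez):   # foot edge (side sign ey, height rise ez) fixed on well wall side; TCP 61 above underside
    c,s=np.cos(th),np.sin(th); r=np.array([-34*ey*c-61*s,-34*ey*s+61*c]); return r+[34*ey,ez]-[0,61]
E
python3 - <<'E'
from h import *
from workcell import *
o=get_obs();print(o["ee_pos"],o["width"],o["grasp_force"],o["moment"],o["ft_force"])
print("tool units (shift y, z; turn x) for a start upright; tool x = -block x, tool z down")
for t in np.arange(.03,.23,.02):
    y,z=rock(t,-1,0);print(round(t,2),y/300,-z/300,-t/1.5)
E
```

```text
[578.0199 -54.4246  73.1785] 22.354135523733373 29.986555874347687 [ 0.0584 -0.0159  0.055 ] [ 1.15    0.5722 -1.1488]
tool units (shift y, z; turn x) for a start upright; tool x = -block x, tool z down
0.03 -0.006150081216288849 -0.00330799688524363 -0.02
0.05 -0.010304068240275074 -0.005410192130986691 -0.03333333333333333
0.07 -0.014499265596593307 -0.007428892749753899 -0.04666666666666667
0.09 -0.018733995262236222 -0.009363291288213418 -0.060000000000000005
0.11 -0.02300656340179991 -0.011212614012741493 -0.07333333333333335
0.13 -0.027315261044995296 -0.012976121218905661 -0.08666666666666667
0.15 -0.03165836477021372 -0.014653107527336479 -0.10000000000000002
0.17 -0.03603413739387231 -0.01624290216587023 -0.11333333333333334
0.19 -0.04044082866526448 -0.01774486923784835 -0.12666666666666668
0.21 -0.04487667596663678 -0.019158407976468082 -0.14000000000000004
```

>>> step_arm(
  deltas=[
    [[0,-0.003,-0.0016],[-0.01,0,0],-1],
    [[0,-0.0061,-0.0033],[-0.02,0,0],-1],
    [[0,-0.0103,-0.0054],[-0.0333,0,0],-1],
    [[0,-0.0145,-0.0074],[-0.0467,0,0],-1],
    [[0,-0.0187,-0.0094],[-0.06,0,0],-1],
    [[0,-0.0187,-0.0094],[-0.06,0,0],-1],
    [[0,-0.0187,-0.0094],[-0.06,0,0],-1],
  ],
)

```text
t: 4.67
ee_pos: [578.3, -60.4, 75.7]
orientation: [0.109, -3.133, -0.142]
ft_force: [1.5, 1.4, -6.7]
width: 21.9
grasp_force: 30.0
```

```bash
cat > look.py <<'E'
import sys
from workcell import *
from h import *
I=get_image("side");o=get_obs()
R=Ro.from_rotvec(o["orientation"]);print(o["ee_pos"],(down(.07).inv()*R).as_rotvec(),o["ft_force"],o["moment"],o["width"],o["grasp_force"])
pickle.dump(I,open(sys.argv[1]+".pkl","wb"))
J=get_image("scene")["pixels"]
a=np.hstack([cv2.resize(I["pixels"][160:260,230:330],(400,400),interpolation=2),cv2.resize(J[150:270,200:320],(400,400),interpolation=2)])
cv2.imwrite("pics/%s.png"%sys.argv[1],a[:,:,::-1])
E
python3 look.py e
```

```text
[578.3322 -60.3056  75.6851] [-0.0899  0.0003 -0.0001] [ 0.7139 -0.3675 -7.3144] [-0.1198 -0.38   -0.1569] 21.912155508151432 29.98311996459961
```

View pics/e.png

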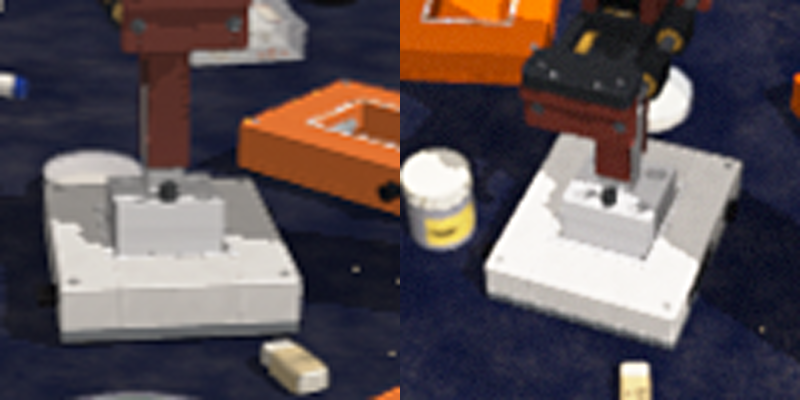

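The side half shows the base still flat and the block's sleeve end (168,190) rising. The pull is only about 7 N, so I'll continue the tilt to 0.21 rad.

>>> step_arm(
  deltas=[
    [[0,-0.0042,-0.0018],[-0.0133,0,0],-1],
    [[0,-0.0084,-0.0035],[-0.0267,0,0],-1],
    [[0,-0.0126,-0.0053],[-0.04,0,0],-1],
    [[0,-0.0168,-0.007],[-0.0533,0,0],-1],
    [[0,-0.021,-0.0088],[-0.0667,0,0],-1],
    [[0,-0.0251,-0.0105],[-0.08,0,0],-1],
    [[0,-0.0251,-0.0105],[-0.08,0,0],-1],
    [[0,-0.0251,-0.0105],[-0.08,0,0],-1],
  ],
)

```text
t: 5.43
ee_pos: [578.7, -67.5, 78.3]
orientation: [0.11, -3.114, -0.328]
ft_force: [2.0, 3.2, -5.1]
width: 22.0
grasp_force: 30.0
```

```bash
python3 look.py f
```

```text
[578.6825 -67.4386  78.34  ] [-0.2097  0.0008 -0.0009] [ 0.8814  3.7642 -6.3675] [ 0.2995 -0.2011 -0.0175] 21.966999825357597 29.98377174139023
```

View pics/f.png

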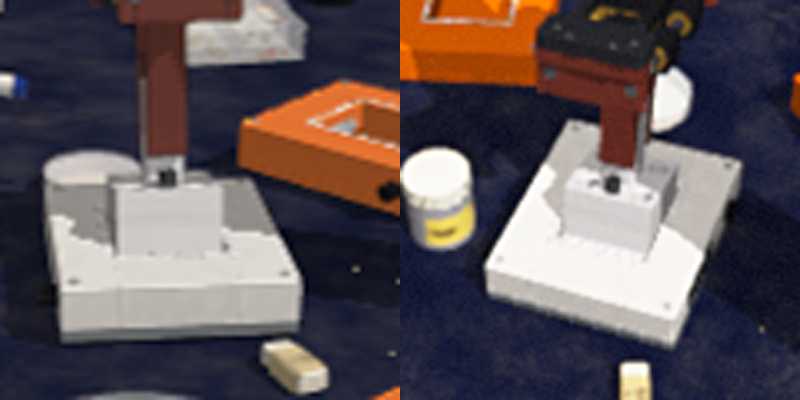

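The sleeve end has risen further (side (166,177), scene half (212,183)), and the base is still flat. I'll measure the sleeve's height.

```bash
python3 - <<'E'
from h import *
d=pickle.load(open("im.pkl","rb"))
def blob(g,u,v):
    m=g[v-22:v+22,u-22:u+22].astype(float).max(2)
    w=np.clip(75-m,0,None);n,l,st,ce=cv2.connectedComponentsWithStats((w>0).astype(np.uint8))
    k=1+np.argmax(st[1:,4]);print("area",st[k]);return ce[k]+[u-22,v-22]
def run(n,a,b):
    g=cv2.imread("pics/%s.png"%n);p=blob(g,*a);q=blob(g,*b)
    P=(230+p[0]/4-.4,160+p[1]/4-.4);Q=(200+(q[0]-400)*.3-.35,150+q[1]*.3-.35);print(n,p,q,*tri(d["side"],P,d["scene"],Q))
run("e",(168,190),(608,193));run("f",(166,177),(612,183))
for th in(0,.09,.17,.19,.21):
    # sleeve mid: y 21.5+34, z 49
    y,z=55.5,49;print(th,y*np.cos(th)-z*np.sin(th)-34,12+y*np.sin(th)+z*np.cos(th))
E
```

```text
area [ 13  14  17  18 236]
area [ 17  18  12  15 155]
e [167.5636 191.0297] [608.8516 196.1419] [577.1436 -39.3662  64.6361] 1.2934546549044381
area [ 16  15  15  16 202]
area [ 16  16  13  15 156]
f [166.901  177.8168] [612.1346 184.109 ] [577.237  -45.0213  70.4155] 1.3540817845346633
0 21.5 61.0
0.09 16.871327771463143 65.78994339807733
0.17 12.41001945919782 69.68327395178676
0.19 11.24714919515997 70.59987619194203
0.21 10.066180674731356 71.49303926294179
```

>>> step_arm(
  deltas=[
    [[0,0.0,-0.0005],[-0.0035,0,0],-1],
    [[0,0.0,-0.001],[-0.007,0,0],-1],
    [[0,0.0,-0.001],[-0.007,0,0],-1],
    [[0,0.0,-0.001],[-0.007,0,0],-1],
  ],
)

```text
t: 5.87
ee_pos: [578.8, -67.8, 78.8]
orientation: [0.11, -3.112, -0.345]
ft_force: [-1.4, 1.7, -4.6]
width: 21.8
grasp_force: 30.0
```

```bash
python3 look.py g; python3 - <<'E'
from h import *
# plan: from commanded state (tilt .2205) back about a-edge
R=lambda t:np.array([[np.cos(t),-np.sin(t)],[np.sin(t),np.cos(t)]])
# accumulate commanded (y,z up) in block plane; tool axes (y,z_t=-z)
P=np.zeros(2);t=0
for (dy,dz,r) in[(-.0187,-.0094,-.06),(-.0251,-.0105,-.08),(0,-.001,-.007)]:
    P+=R(t)@np.array([dy,-dz])*300;t-=1.5*r
print("cmd",P,t,"nominal b-rock",rock(t,-1,0))
for th in np.arange(.20,-.08,-.02):
    q=rock(th,1,12.5)
    v=R(t).T@(q-P)/300;print(round(th,3),q,"tool y %.4f z %.4f turn %.4f"%(v[0],-v[1],-(th-t)/1.5))
E
```

```text
[578.8004 -67.8213  78.8332] [-0.2207  0.0005 -0.0007] [-0.6903  2.0216 -5.3821] [ 0.2439  0.0797 -0.0227] 21.394309767461497 29.983621537685394
cmd [-13.4552   5.5739] 0.2205 nominal b-rock [-14.165    5.9595]
0.2 [-11.4411   4.5293] tool y 0.0058 z 0.0049 turn 0.0137
0.18 [-10.3715   5.4275] tool y 0.0099 z 0.0027 turn 0.0270
0.16 [-9.2841  6.304 ] tool y 0.0141 z 0.0007 turn 0.0403
0.14 [-8.1795  7.1587] tool y 0.0183 z -0.0013 turn 0.0537
0.12 [-7.0579  7.9911] tool y 0.0226 z -0.0032 turn 0.0670
0.1 [-5.92    8.8009] tool y 0.0269 z -0.0050 turn 0.0803
0.08 [-4.7661  9.5878] tool y 0.0312 z -0.0067 turn 0.0937
0.06 [-3.5966 10.3515] tool y 0.0355 z -0.0084 turn 0.1070
0.04 [-2.4122 11.0916] tool y 0.0399 z -0.0099 turn 0.1203
0.02 [-1.2131 11.8078] tool y 0.0444 z -0.0114 turn 0.1337
0.0 [-0.  12.5] tool y 0.0488 z -0.0127 turn 0.1470
-0.02 [ 1.2267 13.1678] tool y 0.0533 z -0.0140 turn 0.1603
-0.04 [ 2.4665 13.8108] tool y 0.0578 z -0.0152 turn 0.1737
-0.06 [ 3.719 14.429] tool y 0.0623 z -0.0163 turn 0.1870
-0.08 [ 4.9835 15.022 ] tool y 0.0669 z -0.0173 turn 0.2003
```

>>> step_arm(
  deltas=[
    [[0,0.0058,0.0045],[0.0137,0,0],-1],
    [[0,0.0099,0.0027],[0.027,0,0],-1],
    [[0,0.0141,0.0007],[0.0403,0,0],-1],
    [[0,0.0183,-0.0013],[0.0537,0,0],-1],
    [[0,0.0226,-0.0032],[0.067,0,0],-1],
    [[0,0.0269,-0.005],[0.0803,0,0],-1],
    [[0,0.0269,-0.005],[0.0803,0,0],-1],
    [[0,0.0269,-0.005],[0.0803,0,0],-1],
  ],
)

```text
t: 6.63
ee_pos: [578.2, -59.8, 82.3]
orientation: [0.111, -3.132, -0.159]
ft_force: [-2.1, 3.4, -2.7]
width: 21.5
grasp_force: 30.0
```

```bash
python3 look.py i;  python3 - <<'E'
from h import *
d=pickle.load(open("im.pkl","rb"))
g=cv2.imread("pics/i.png")
def blob(u,v,r=30):
    m=g[v-r:v+r,u-r:u+r].max(2);n,l,st,ce=cv2.connectedComponentsWithStats((m<75).astype(np.uint8))
    k=1+np.argmax(st[1:,4]);print(st[k]);return ce[k]+[u-r,v-r]
p=blob(167,180);q=blob(612,184)
print(p,q,*tri(d["side"],(230+p[0]/4-.4,160+p[1]/4-.4),d["scene"],(200+(q[0]-400)*.3-.35,150+q[1]*.3-.35)))
R=lambda t:np.array([[np.cos(t),-np.sin(t)],[np.sin(t),np.cos(t)]])
for th in (.22,.1):
    P=rock(th,1,12.5);s=P+[0,61]+R(th)@[21.5,-12];print("expect sleeve",s[0]-54.5-1.7,s[1]+12-1.2)
t=.1;P=rock(t,1,12.5)
for th in np.arange(.08,-.09,-.02):
    v=R(t).T@(rock(th,1,12.5)-P)/300;print(round(th,3),"tool y %.4f z %.4f turn %.4f"%(v[0],-v[1],-(th-t)/1.5))
E
```

```text
[578.2501 -59.8673  82.2979] [-0.1015  0.0006 -0.0005] [-1.2956  4.5343 -2.2645] [ 1.2884  0.4942 -0.0488] 22.05530712434746 29.98514413833618
[ 23  22  17  17 223]
[ 21  28  12  16 161]
[168.2466 179.9507] [608.6832 189.5404] [576.8871 -38.5898  71.6247] 1.1779109637636211
expect sleeve -45.091969647595164 68.3911047286888
expect sleeve -39.52938948166991 70.80728639053791
0.08 tool y 0.0041 z -0.0022 turn 0.0133
0.06 tool y 0.0082 z -0.0044 turn 0.0267
0.04 tool y 0.0124 z -0.0064 turn 0.0400
0.02 tool y 0.0166 z -0.0084 turn 0.0533
-0.0 tool y 0.0209 z -0.0103 turn 0.0667
-0.02 tool y 0.0252 z -0.0121 turn 0.0800
-0.04 tool y 0.0295 z -0.0138 turn 0.0933
-0.06 tool y 0.0338 z -0.0155 turn 0.1067
-0.08 tool y 0.0382 z -0.0170 turn 0.1200
```

End a is resting on its catch: the sleeve is at (-38.6, 71.6) against (-39.5, 70.8) expected. I'll keep rocking back.

>>> step_arm(
  deltas=[
    [[0,0.0041,-0.0022],[0.0133,0,0],-1],
    [[0,0.0082,-0.0044],[0.0267,0,0],-1],
    [[0,0.0124,-0.0064],[0.04,0,0],-1],
    [[0,0.0166,-0.0084],[0.0533,0,0],-1],
    [[0,0.0166,-0.0084],[0.0533,0,0],-1],
  ],
)

```text
t: 7.15
ee_pos: [578.3, -55.2, 85.5]
orientation: [0.112, -3.139, -0.031]
ft_force: [-1.4, 2.5, 0.0]
width: 21.3
grasp_force: 30.0
```

```bash
cat > sl.py <<'E'
import sys
from h import *
d=pickle.load(open("im.pkl","rb"))
g=cv2.imread("pics/%s.png"%sys.argv[1])
def blob(u,v,r=30):
    m=g[v-r:v+r,u-r:u+r].max(2);n,l,st,ce=cv2.connectedComponentsWithStats((m<75).astype(np.uint8))
    k=1+np.argmax(st[1:,4]);print(st[k]);return ce[k]+[u-r,v-r]
p=blob(167,180);q=blob(608,188)
print(p,q,*tri(d["side"],(230+p[0]/4-.4,160+p[1]/4-.4),d["scene"],(200+(q[0]-400)*.3-.35,150+q[1]*.3-.35)))
R=lambda t:np.array([[np.cos(t),-np.sin(t)],[np.sin(t),np.cos(t)]])
for th in (.05,.02,-.03):
    P=rock(th,1,12.5);s=P+[0,61]+R(th)@[21.5,-12];print(th,"expect sleeve",s[0]-56.2,s[1]+10.8)
E
python3 look.py j; python3 sl.py j
```

```text
[578.2901 -55.2817  85.4828] [-0.0208 -0.0002 -0.001 ] [-2.4355  4.9978  0.9558] [ 1.1357  0.5091 -0.09  ] 21.71676151497466 29.985398054122925
[ 23  21  18  18 254]
[ 22  25  12  17 159]
[168.8465 180.0157] [605.9811 191.4528] [576.9741 -34.7579  73.2259] 1.4905707667306647
0.05 expect sleeve -37.133357549200326 71.61402314346986
0.02 expect sleeve -35.67743475130555 72.04021699299565
-0.03 expect sleeve -33.224595911940064 72.6528954062316
```

>>> step_arm(
  deltas=[
    [[0,0.0043,-0.0019],[0.0133,0,0],-1],
    [[0,0.0086,-0.0037],[0.0267,0,0],-1],
    [[0,0.0129,-0.0054],[0.04,0,0],-1],
    [[0,0.015,-0.0062],[0.0467,0,0],-1],
    [[0,0.015,-0.0062],[0.0467,0,0],-1],
    [[0,0.015,-0.0062],[0.0467,0,0],-1],
  ],
)

```text
t: 7.75
ee_pos: [578.2, -51.6, 87.1]
orientation: [-0.111, 3.136, -0.078]
ft_force: [0.2, -0.6, -4.2]
width: 22.0
grasp_force: 30.0
```

```bash
python3 look.py k; python3 sl.py k
```

```text
[578.0979 -51.6525  87.0281] [ 0.0496 -0.0004 -0.0006] [ 0.1615 -0.2185 -4.5095] [ 0.0823 -0.0415  0.0178] 21.678667108660683 29.985829889774323
[ 25  23  16  19 264]
[ 21  28  12  17 162]
[169.3333 181.6439] [604.9321 193.8395] [576.8238 -32.7146  73.0447] 1.4330708236322218
0.05 expect sleeve -37.133357549200326 71.61402314346986
0.02 expect sleeve -35.67743475130555 72.04021699299565
-0.03 expect sleeve -33.224595911940064 72.6528954062316
```

View pics/k.png

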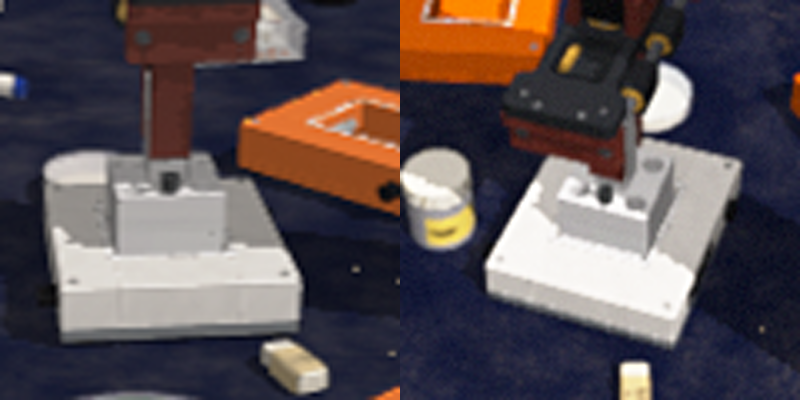

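The moment has dropped to about 0 and the force is about the block's weight, so both catches are free and the base is flat. Next I'll lift gently and bring the block upright.

>>> step_arm(
  deltas=[
    [[0,-0.0005,-0.01],[0,0,0],-1],
    [[0,-0.001,-0.02],[0,0,0],-1],
    [[0,-0.002,-0.03],[-0.004,0,0],-1],
    [[0,-0.004,-0.04],[-0.01,0,0],-1],
    [[0,-0.006,-0.05],[-0.016,0,0],-1],
    [[0,-0.009,-0.06],[-0.022,0,0],-1],
    [[0,-0.011,-0.07],[-0.028,0,0],-1],
    [[0,-0.013,-0.08],[-0.033,0,0],-1],
    [[0,-0.014,-0.09],[-0.033,0,0],-1],
    [[0,-0.015,-0.1],[-0.033,0,0],-1],
    [[0,-0.015,-0.103],[-0.033,0,0],-1],
    [[0,-0.015,-0.103],[-0.033,0,0],-1],
    [[0,-0.015,-0.103],[-0.033,0,0],-1],
    [[0,-0.015,-0.103],[-0.033,0,0],-1],
    [[0,-0.015,-0.103],[-0.033,0,0],-1],
  ],
)

```text
t: 9.1
ee_pos: [577.9, -54.1, 117.9]
orientation: [0.111, -3.139, 0.001]
ft_force: [-0.0, -0.2, -4.5]
width: 21.9
grasp_force: 30.0
```

```bash
python3 look.py l
```

```text
[577.9223 -54.0759 117.9081] [ 0.0004  0.0004 -0.0009] [ 0.3922  0.2786 -4.0758] [-0.0188  0.0032 -0.0077] 21.98500615569796 29.9859157204628
```

View pics/l.png

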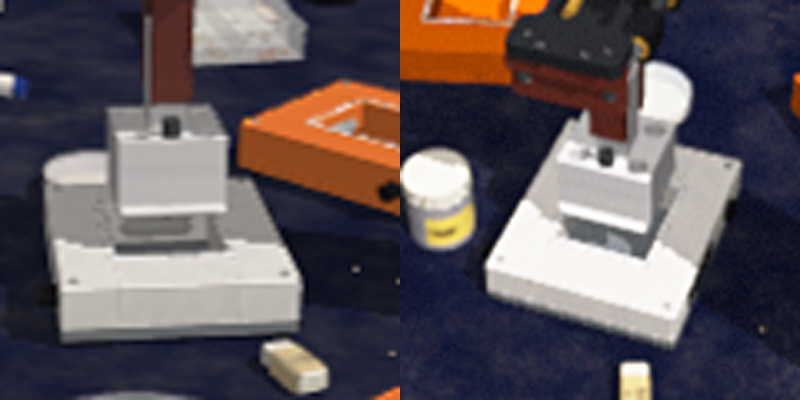

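The block hangs upright over the open well. Its underside edge is at side (165,212), clear of the rim at (165,250), and the base and bystanders have not moved.

```bash
python3 -c "
from workcell import *
print(close_job())"
```

```text
the job is handed in; nothing more can be done
None
```

I rocked the block free, end a first and then end b, and handed the job in with it held upright about 2 cm above the well; the base stayed flat and nothing else moved, and the hand-in returned no verdict.

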